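# Clear, home and start the ski edge finisher

## Robot

A 6-joint arm with a two-finger parallel gripper is mounted at the origin on the work surface. World frame = base frame: x ahead of the robot, y to its left, z up, the work surface at z = 0. Lengths are in m, angles in rad, forces in N, time in s.
With the tool pointing down it reaches from about 0.4 to 0.825 m from the base axis. Payload 7 kg.
Tool frame: the origin (TCP) lies on the mounting face of the last link; the fingertips stand 178 mm ahead of it and the grasp point (between the pads) lies 159 mm ahead of it (env.pinch_z is the distance from the TCP to the grasp point, in m); z points along the fingers, y is the direction in which the jaws open and shut (so a half turn about z gives the same grasp; the last joint's range is limited). The gripper opens to 88 mm and grips with 3 to 60 N. Pads are 19 mm wide; open, the fingers measure 130 mm over their backs; the gripper's body (78 mm by 193 mm) begins 47 mm behind the grasp point.
Start: joints at [1.468, 0.359, 0.012, 0, -1.224, -0.288], TCP at [0.257, 0.624, 0.405] pointing down, gripper open.
Joint ranges: [-3.07, 3.07], [-1.43, 2.12], [-1.02, 1.25], [-3.03, 1.67], [-3.05, -0], [-3.03, 3.03]. Speed limits (rad/s): [2.39, 2.39, 3.01, 3.14, 3.14, 3.14].

## Interface

Orientations are given as [roll, pitch, yaw] about the fixed x, y, z axes, in that order (R = Rz(yaw) Ry(pitch) Rx(roll)).
In Python, from bench import env, jaws, kin, eyes, order gives the robot as it stands. Calls block until the motion is done:
- env.reach(position, orientation): joint-space move of the TCP to a pose.
- env.line_to(position, rot=None, vel=0.15, contact_N=None): straight line of the TCP; rot=None keeps the orientation; vel is the mean speed in m/s. With contact_N (N) it stops when the force on the tool has changed by that much, and returns True; else False.
- env.move_j(angles): joint-space move.
- jaws.command_gripper(opening, grasp_force=None): finger opening in m; grasp_force is the grip in N (None keeps the last); returns when the fingers have stopped.
- env.dwell(seconds).
- kin.solve_ik(position, orientation): joint angles nearest the present ones, or None.
- env.get_obs(): the state.
- eyes.grab_frame(name): name is "scene" or "top" or "wrist"; returns the picture (400x640x3 uint8, blue, green, red); there is no depth.
- eyes.camera_model(name): a dict with "fx", "fy", "cx", "cy" (pixels), "R" (3x3) and "t" (3): a world point X has camera coordinates R X + t; the wrist camera has in their place "T_tool_cam" (4x4, takes a point from camera to tool coordinates, whose origin is the TCP and whose axes are the flange's). Camera axes: x right, y down, z forward; pixel columns grow to the right and rows downward; lengths in m; the calibration is good to about 2 mm. A picture is of the moment at which its call begins: read the wrist's pose just before it. camera_model takes no time and is no camera call.
A pose or a line that the arm cannot do raises env.Unreachable and nothing moves.
- order.hand_in(): hands the job in, once; it reports no verdict.
The state is a dict: "time": time; "joints": joint angles; "dq": joint speeds; "joint_efforts": joint torques, N m; "ee_pos": TCP position; "tool_rot": TCP orientation; "wrist_force": force on the tool from outside, world axes, zero at the start; "moment": the same for the moment, N m; "finger_gap": finger opening in m.
Only numpy, scipy, OpenCV 4.12 (cv2) and the standard library are available. Lean on these libraries where they do the work, as an engineer would, in place of code of your own. Each camera call takes 0.05 s, during which the arm holds its last target.

## Task

Get the ski edge finisher ready and start it: first take the file guide that was left on the rails and set it down flat, right way up, in the tool tray without dropping it, then wind the hand crank clockwise until the stone carriage is fully home against its end stop. Only then twist the winged start switch clockwise to its stop, keep it there for at least half a second, and let it spring back; leave the round dial and the other things on the bench as they are.

Things in the scene. Friction and masses are not known exactly. Their poses are not given: they have to be found in the camera images.
- feed: Finisher's feed unit, fixed: grey bed 90 (x) by 330 (y) by 30 mm high, origin on the bench, y -155 to +175. Two steel rails along y at x = +-30, 12 wide, tops 45 mm above the bench. At the -y end a grey gearbox (85 x 78 mm, y -153 to -75, top 76 mm high) carries the crank; at the +y end an aluminium end stop (inner face at y = +141, top 80 mm high). z is up.
- crank_axis (a point): Point on the crank's vertical axis at gripping height (122 mm above the bench; in the feed unit's frame x 0, y -114). Fixed; axes as the feed unit.
- crank_handle (a point): Middle of the crank's handle, 122 mm above the bench, 40 mm from the crank axis. The handle is an upright black cylinder, 22 mm diameter, 94 to 144 mm above the bench: a sleeve spinning freely on its pin, so it can be held fast and led round in a circle without turning the tool. Crank arm's top: 92 mm above the bench.
- crank (a joint): Crank angle, rad, growing clockwise seen from above; 0 to 16.13, where it stops with the carriage home. At 0 the handle lies in the feed unit's +x direction from the axis. Starts between 0 and 3.6 (2 to 2.6 turns remain). Turns lightly (a few N at the handle), stays where left.
- carriage (a joint): Travel of the stone carriage along the rails towards the end stop (+y of the feed unit), m: 0 to 0.154 (home, touching the stop). Driven by the crank, 60 mm a turn. Carriage: aluminium and dark steel block, pale stone on top, 84 (x) by 50 (y) mm, top 84 mm above the bench, centre at feed y = -40 mm + travel.
- guide: File guide: loose aluminium bar with a dark strip on top, 72 (its x) by 24 (y) by 34 mm (z, up), about 160 g, origin at the centre of its underside. Starts lying across both rails (underside 45 mm above the bench) between carriage and end stop, about 40 mm free on either side.
- tray: The tool tray: an open black tray fixed to the bench, outside 95 (its x) by 150 (y) by 26 mm high, walls 4 mm, inner floor 4 to 5 mm above the bench, origin under its centre, z up. The guide fits flat with its long side along the tray's y.
- key_grip (a point): Start switch: black wing 42 mm long (x), 12 thick (y), top 46 mm above its panel, on a round foot 36 mm across and 11 high. Point on the turning axis, 34 mm above the panel; z points out of the panel along the axis; at switch 0, x points up the slope. Come in along the axis, tilted: a clear shield wall stands 51 mm up-slope of the axis, 68 mm high off the panel.
- start_pod: Grey pod that carries the start switch, fixed to the bench; origin under its centre, z up. Its panel (110 mm up the slope by 90 mm wide) slopes 38 degrees from level, rising in the pod's +x direction (away from the robot); panel centre, where the switch turns, at x -17, z 82 mm.
- key (a joint): Start switch angle, rad, growing clockwise seen facing the panel: 0 at rest, stop at 1.25. A spring returns it (0.05 N m at rest to 0.18 N m at the stop).
- dial_top (a point): Centre of the top of the round black speed dial (42 mm diameter, 25 mm high, white line on top) on a second pod with the same panel and shield; the two pods stand side by side and may have changed places. Must not be turned. z points out of its panel.
- dial (a joint): Speed dial angle, rad, clockwise positive, 0 at the start; must not be turned.
- spray: White plastic bottle with a green cap, 64 mm diameter, 190 mm high, origin under its centre. Bystander; leave it where it is (it may shift by at most 30 mm).
- jar: Jar, 68 mm diameter, 80 mm high, origin under its centre. Bystander; leave it where it is (it may shift by at most 30 mm).
- driver: Screwdriver lying flat, 170 mm long along its x, about 30 mm thick, red handle. Bystander; leave it where it is (it may shift by at most 30 mm).
- wax: White wax block, 50 (x) by 90 (y) by 25 mm, origin under its centre. Bystander; leave it where it is (it may shift by at most 30 mm).

How it is judged:
On the way, in this order (a step that is already met when the one before it is completed fails the run):
1. the file guide lies flat in the tray, let go (x of guide in the frame of tray between -0.042 and 0.042 m and y of guide in the frame of tray between -0.07 and 0.07 m and z of guide in the frame of tray below 0.01 m and angle between guide's own z axis and vertical below 0.15 rad and linear speed of guide below 0.02 m/s and contact force between the fingers and guide below 0.1 N), for 0.2 s.
2. the carriage is home against its end stop (within 4 mm) (value of joint carriage above 0.15 m), for 0.2 s.
3. the start switch is twisted to its stop (over 1.15 rad) and kept there (value of joint key above 1.15 rad), for 0.5 s.
At the end, for the whole second after the job is handed in: The file guide lies flat (within 0.15 rad) on the tray's floor, at rest and let go, the carriage is within 4 mm of its end stop, and the start switch has sprung back (under 0.1 rad) (all of step 1 and value of joint carriage above 0.15 m and value of joint key below 0.1 rad); the robot touches nothing.
It fails at once if the start switch is twisted more than 0.6 rad before the carriage is home (value of joint key above 0.6 rad and value of joint carriage below 0.148 m).
It fails at once if the file guide is dropped (falls free faster than 0.9 m/s) (linear speed of guide above 0.9 m/s and contact force between the fingers and guide below 0.1 N).
It fails at once if the speed dial is turned by more than 0.2 rad (value of joint dial above 0.2 rad or value of joint dial below -0.2 rad).
It fails at once if a bystander is moved by more than 30 mm or tipped (distance of any of spray, jar, driver, wax from where it was at the start of the episode above 0.03 m or angle between any of spray, jar's own z axis and vertical above 0.35 rad).
It also fails if it takes over 72 s, if anything falls off the work surface, if the arm or the gripper's body presses on something with over 40 N, if the wrist force passes 120 N, or if a joint passes its speed limit or range.

## Working session

There is one attempt and no reset: what is moved stays moved. The work goes in short steps, each a Python script; the robot and the scene stay as the last script left them, time stands still between calls to the robot, and variables do not carry over. Pictures are saved under pics/ and viewed, and the job is handed in when it is done.

```bash
ls; mkdir -p pics
python3 - <<'E'
from bench import env, jaws, kin, eyes, order
import cv2
for n in ("scene","top","wrist"):
    o=env.get_obs()
    cv2.imwrite(f"pics/{n}0.png",eyes.grab_frame(n))
    print(n,eyes.camera_model(n))
print(o)
E
```

```text
pics
scene {'fx': 507.080040303818, 'fy': 507.080040303818, 'cx': 325.35290231798734, 'cy': 193.48303181432016, 'R': array([[-0.47732411,  0.87872134,  0.0032411 ],
       [ 0.45709856,  0.25144405, -0.85313352],
       [-0.75048158, -0.4057397 , -0.52168256]]), 't': array([ 0.29386422, -0.17565901,  1.74251559])}
top {'fx': 436.8083467069159, 'fy': 436.8083467069159, 'cx': 323.03544721564793, 'cy': 203.17539272790938, 'R': array([[ 0.0139945 , -0.99988469,  0.00589643],
       [-0.9962616 , -0.01444606, -0.08517117],
       [ 0.08524653, -0.00468246, -0.99634889]]), 't': array([-0.03012038,  0.56131993,  1.23814607])}
wrist {'fx': 328.7420847496296, 'fy': 328.7420847496296, 'cx': 317.81870680211637, 'cy': 202.02730845183214, 'T_tool_cam': array([[ 8.50683594e-04, -9.53408553e-01, -3.01680970e-01,
         8.21781679e-02],
       [ 9.99999469e-01,  6.35691424e-04,  8.10821783e-04,
         1.19898805e-04],
       [-5.81268417e-04, -3.01681500e-01,  9.53408588e-01,
         1.92661565e-02],
       [ 0.00000000e+00,  0.00000000e+00,  0.00000000e+00,
         1.00000000e+00]])}
{'time': 0.1, 'joints': array([ 1.46808691e+00,  3.59317856e-01,  1.11584813e-02, -2.99271579e-04,
       -1.22414330e+00, -2.88126034e-01]), 'dq': array([ 0.00015959, -0.00089396,  0.002906  ,  0.00167555,  0.00078602,
        0.0010485 ]), 'joint_efforts': array([-1.50551237e-03, -5.84165347e+01,  2.93751669e+01,  7.01561987e+00,
        1.01766887e-02, -3.95535449e-05]), 'ee_pos': array([0.2570703 , 0.62393935, 0.40381967]), 'tool_rot': array([ 3.14006844e+00, -1.58323368e-04, -3.90937221e-01]), 'wrist_force': array([-0.08510545,  0.37228646,  0.5819246 ]), 'moment': array([-0.03299481,  0.01649438, -0.01811443]), 'finger_gap': 0.08743339349358822}
```

View pics/scene0.png

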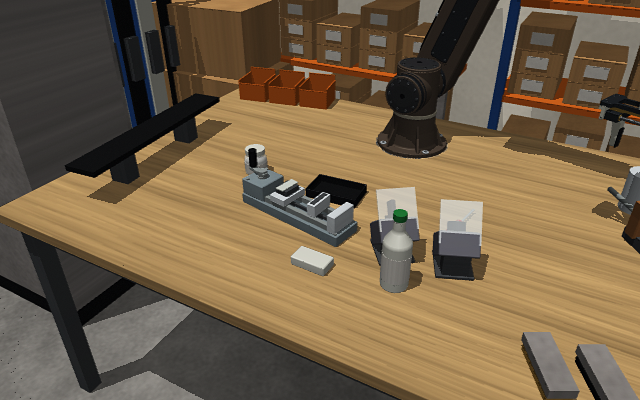

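View pics/top0.png

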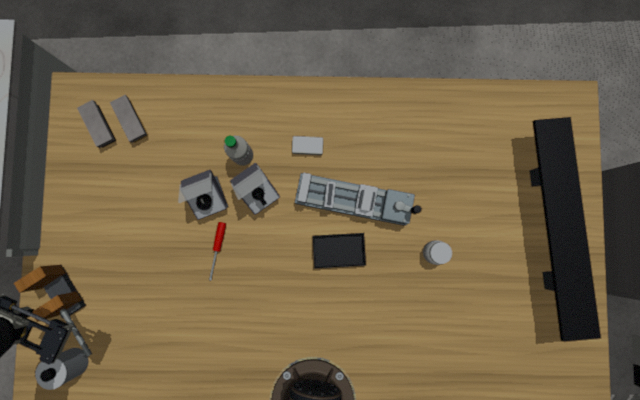

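View pics/wrist0.png

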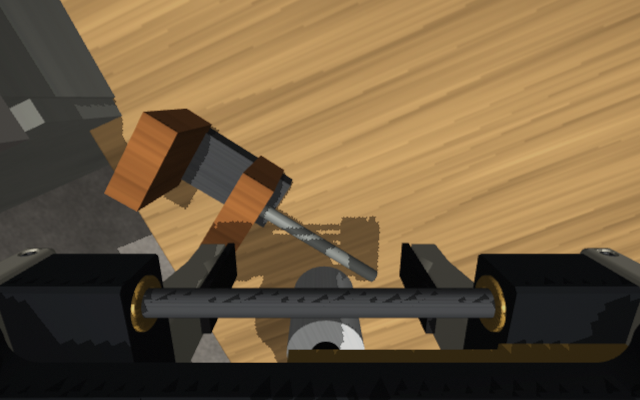

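The top view shows the feed unit around (355,198) with the end stop on the left at (306,187) and the crank on the right at (416,209). The tray is at (339,251), the winged switch at (257,193), the dial at (205,203) and the jar at (438,253). I'll measure the coarse positions now and then take closer wrist views.

```bash
cat > h.py <<'E'
from bench import env, jaws, kin, eyes, order
import numpy as np, cv2
from scipy.spatial.transform import Rotation as Ro
def cam(name, obs=None):
    m=eyes.camera_model(name)
    if name=="wrist":
        o=obs or env.get_obs()
        T=np.eye(4);T[:3,:3]=Ro.from_euler('xyz',o['tool_rot']).as_matrix();T[:3,3]=o['ee_pos']
        W=T@m['T_tool_cam']; C=W[:3,3]; Rc=W[:3,:3]
    else:
        Rc=m['R'].T; C=-Rc@m['t']
    return m,C,Rc
def px2z(c,uv,z):
    m,C,Rc=c
    uv=np.atleast_2d(np.array(uv,float))
    d=np.c_[(uv[:,0]-m['cx'])/m['fx'],(uv[:,1]-m['cy'])/m['fy'],np.ones(len(uv))]@Rc.T
    return C+d*((z-C[2])/d[:,2])[:,None]
def proj(c,X):
    m,C,Rc=c
    p=(np.atleast_2d(X)-C)@Rc
    return np.c_[m['cx']+m['fx']*p[:,0]/p[:,2],m['cy']+m['fy']*p[:,1]/p[:,2]]
def tri(c1,uv1,c2,uv2):
    A=[];b=[]
    D=[]
    for (m,C,Rc),uv in((c1,uv1),(c2,uv2)):
        d=Rc@np.array([(uv[0]-m['cx'])/m['fx'],(uv[1]-m['cy'])/m['fy'],1]);d/=np.linalg.norm(d)
        P=np.eye(3)-np.outer(d,d);A.append(P);b.append(P@C)
    x=np.linalg.lstsq(np.vstack(A),np.hstack(b),rcond=None)[0]
    return x,[float(np.linalg.norm(A[i]@x-b[i])) for i in(0,1)]
E
python3 - <<'E'
from h import *
np.set_printoptions(precision=3,suppress=True)
c=cam("top")
for n,uv,z in (("tray",(339,251),.026),("handle",(416,209),.144),("stop",(306,187),.08),("gear",(398,206),.08),("guide",(329,195),.079),("switch",(257,193),.11),("dial",(205,203),.1),("jar",(438,253),.08),("spray",(233,142),.19),("wax",(308,145),.025),("drv",(218,240),.02)):
    print(n,px2z(c,uv,z)[0])
im=cv2.imread("pics/top0.png")[120:290,170:460]
cv2.imwrite("pics/topz.png",cv2.resize(im,None,fx=2.7,fy=2.7,interpolation=cv2.INTER_CUBIC))
E
```

```text
tray [ 0.425 -0.07   0.026]
handle [ 0.54  -0.265  0.144]
stop [0.601 0.026 0.08 ]
gear [ 0.552 -0.229  0.08 ]
guide [ 0.58  -0.038  0.079]
switch [0.579 0.157 0.11 ]
dial [0.551 0.298 0.1  ]
jar [ 0.425 -0.339  0.08 ]
spray [0.7   0.209 0.19 ]
wax [0.731 0.024 0.025]
drv [0.451 0.278 0.02 ]
```

View pics/topz.png

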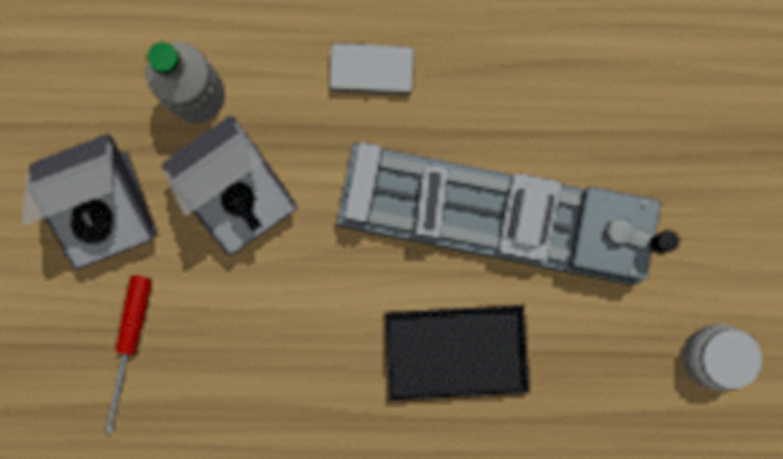

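Run:
```python
from h import *
import pickle
np.set_printoptions(precision=3,suppress=True)
P={}
for i,(p,yaw) in enumerate((((.5,.2,.43),0),((.52,-.12,.45),0))):
    env.reach(p,[np.pi,0,yaw])
    o=env.get_obs(); print(o['time'],o['ee_pos'],o['tool_rot'],o['joints'])
    im=eyes.grab_frame("wrist"); cv2.imwrite(f"pics/w{i+1}.png",im)
    P[f"w{i+1}"]=o
pickle.dump(P,open("obs.pkl","wb"))
```

```text
1.9333 [0.5   0.201 0.43 ] [-3.142  0.     0.   ] [ 0.746  0.118 -0.249 -0.    -1.204  0.826]
3.2 [ 0.52  -0.119  0.45 ] [-3.141  0.     0.001] [ 0.142  0.098 -0.227 -0.    -1.247  1.429]
```

View pics/w1.png

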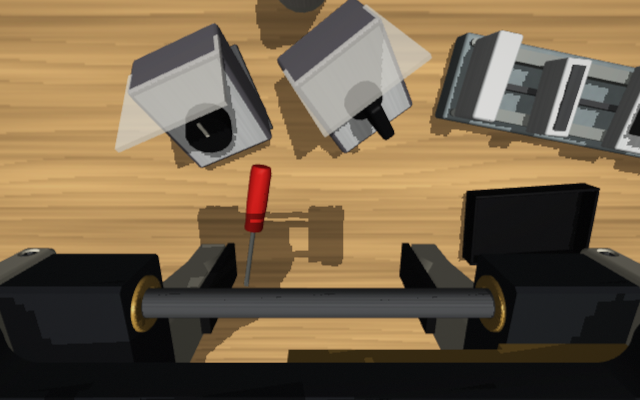

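View pics/w2.png

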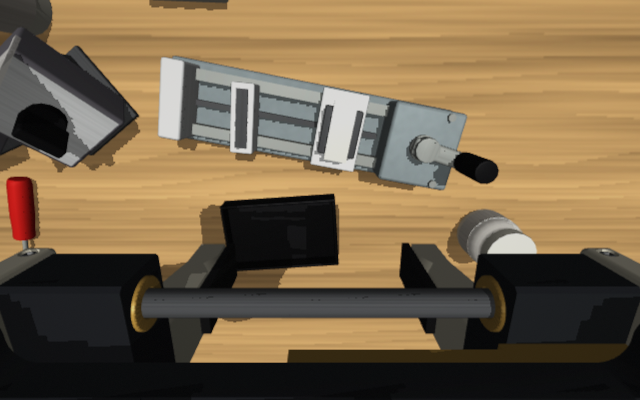

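w1: dial at (210,128) on the left pod, winged switch at (375,112) on the right pod, both behind pale shields. w2: end stop at (172,98), guide at (243,117), carriage at (339,128), crank boss at (428,150), handle at (478,166) and tray at (281,232). I'll enlarge these for corner picking.

Run:
```python
import cv2
im=cv2.imread("pics/w2.png")
cv2.imwrite("pics/w2z.png",cv2.resize(im[45:200,150:350],None,fx=3.9,fy=3.8,interpolation=cv2.INTER_CUBIC))
cv2.imwrite("pics/w2y.png",cv2.resize(im[85:285,320:520],None,fx=3,fy=3,interpolation=cv2.INTER_CUBIC))
im=cv2.imread("pics/w1.png")
cv2.imwrite("pics/w1z.png",cv2.resize(im[0:180,260:440],None,fx=3.3,fy=3.3,interpolation=cv2.INTER_CUBIC))
```

```text
(no output)
```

View pics/w2z.png

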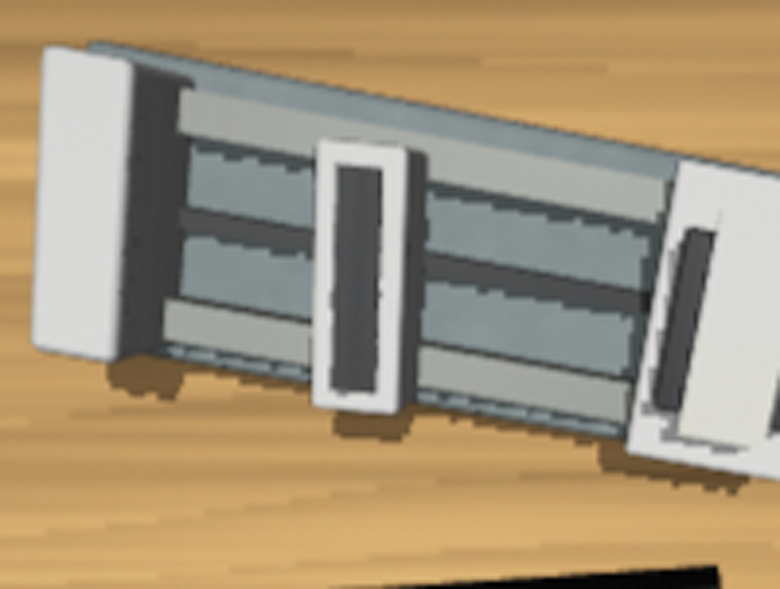

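View pics/w2y.png

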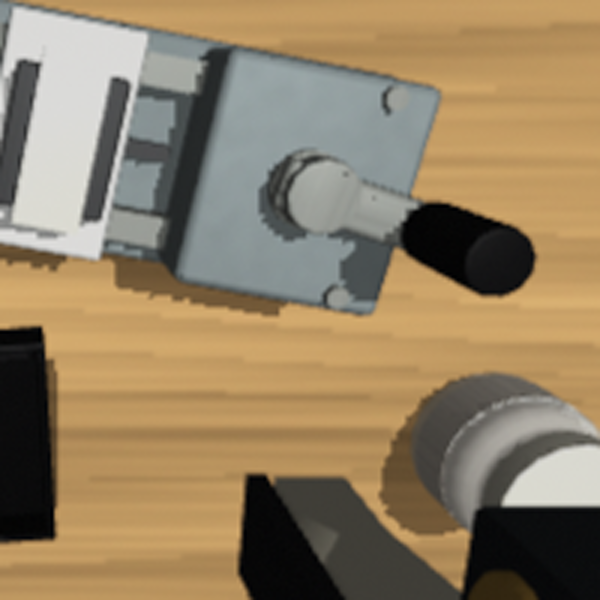

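View pics/w1z.png

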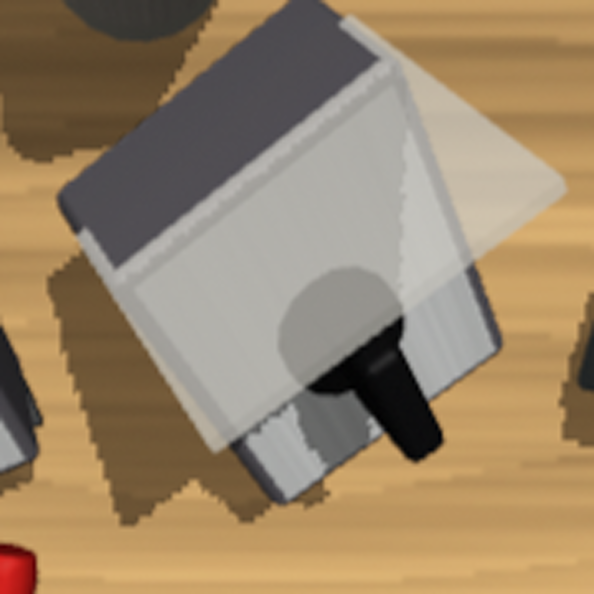

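Run:
```python
from h import *
import pickle
np.set_printoptions(precision=4,suppress=True)
P=pickle.load(open("obs.pkl","rb"))
c=cam("wrist",P["w2"])
Z=lambda L:[(150+x/3.9,45+y/3.8) for x,y in L]
Y=lambda L:[(320+x/3,85+y/3) for x,y in L]
def rep(n,q,order):
    print(n,"cen",q.mean(0)[:2],"edges",[round(float(np.linalg.norm(q[i]-q[(i+1)%4])),4) for i in range(4)],"dirs",[round(float(np.degrees(np.arctan2(*(q[(i+1)%4]-q[i])[[1,0]]))),1) for i in range(4)])
st=px2z(c,Z([(133,62),(118,360),(33,347),(44,47)]),.08);rep("stop",st,0)
gd=px2z(c,Z([(318,142),(407,148),(400,412),(312,405)]),.079);rep("guide",gd,0)
gb=px2z(c,Y([(232,48),(440,92),(373,314),(177,280)]),.076);rep("gear",gb,0)
h=px2z(c,Y([(500,262)]),.144)[0];b=px2z(c,Y([(325,197)]),.095)[0]
print("handle",h,"boss",b,np.linalg.norm((h-b)[:2]))
d=(st.mean(0)-gb.mean(0))[:2];print("axis deg",np.degrees(np.arctan2(d[1],d[0])),np.linalg.norm(d))
im=cv2.imread("pics/w2.png")
m=((im.max(2)<45)).astype(np.uint8);m[:185]=0;m[280:]=0;m[:,:205]=0;m[:,345:]=0
cv2.imwrite("pics/tz.png",cv2.resize(im[180:285,200:350],None,fx=5,fy=5,interpolation=cv2.INTER_CUBIC)*1)
```

```text
stop cen [0.6001 0.0301] edges [0.0776, 0.0228, 0.0777, 0.0223] dirs [170.1, 81.1, -10.3, -99.2]
guide cen [ 0.5815 -0.0409] edges [0.0229, 0.0704, 0.0241, 0.07] dirs [-93.7, 175.2, 85.4, -5.8]
gear cen [ 0.5517 -0.2312] edges [0.075, 0.0814, 0.0749, 0.083] dirs [-101.2, 170.2, 80.1, -9.8]
handle [ 0.5395 -0.2697  0.144 ] boss [ 0.5512 -0.2323  0.095 ] 0.039158824009639354
axis deg 79.50661248264171 0.2657281870859165
```

View pics/tz.png

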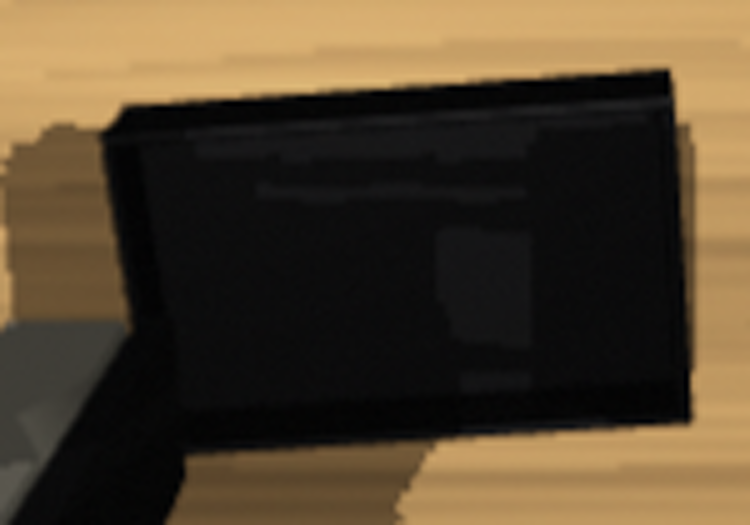

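Run:
```python
from h import *
import pickle
np.set_printoptions(precision=4,suppress=True)
P=pickle.load(open("obs.pkl","rb"))
c=cam("wrist",P["w2"])
q=px2z(c,[(200+x/5,180+y/5) for x,y in [(105,133),(672,97),(690,422)]],.026)
a=q[0]-q[1];b=q[2]-q[1]
print(q[:,:2],np.linalg.norm(a),np.linalg.norm(b),np.degrees(np.arctan2(a[1],a[0])),np.degrees(np.arctan2(b[1],b[0])),"cen",(q[0]+q[2])[:2]/2)
# top view tray blob
im=cv2.imread("pics/top0.png");m=(im.max(2)<50).astype(np.uint8);m[:225]=0;m[275:]=0;m[:,:300]=0;m[:,375:]=0
cs,_=cv2.findContours(m,0,2);k=max(cs,key=cv2.contourArea);r=cv2.minAreaRect(k);print(r)
print(px2z(cam("top"),cv2.boxPoints(r),.026)[:,:2],px2z(cam("top"),r[0],.02))
```

```text
[[ 0.4678  0.0058]
 [ 0.4778 -0.141 ]
 [ 0.3844 -0.1475]] 0.14721136341355207 0.0936336828021994 93.88119488672763 -176.0184257583319 cen [ 0.4261 -0.0709]
((338.6861572265625, 250.35076904296875), (31.83979034423828, 51.365238189697266), 86.8201675415039)
[[ 0.467   0.0077]
 [ 0.4772 -0.1393]
 [ 0.3868 -0.1449]
 [ 0.3768  0.0013]] [[ 0.4267 -0.069   0.02  ]]
```

```bash
cat >> h.py <<'E'
PZ=env.pinch_z
def dn(x,y,z): return [x,y,z+PZ]
E
python3 - <<'E'
from h import *
np.set_printoptions(precision=4,suppress=True)
R=[np.pi,0,np.radians(-5)]
print(PZ)
jaws.command_gripper(.05)
env.reach(dn(.5815,-.041,.15),R)
print(env.line_to(dn(.5815,-.041,.069),vel=.1,contact_N=8), env.get_obs()['ee_pos'])
g=jaws.command_gripper(.0,25); o=env.get_obs(); print(g,o['finger_gap'],o['ee_pos'],o['tool_rot'],o['wrist_force'])
env.line_to(dn(.5815,-.041,.19),vel=.12)
o=env.get_obs(); print(o['time'],o['finger_gap'],o['wrist_force'])
R2=[np.pi,0,np.radians(-86.1)]
env.reach(dn(.42,-.055,.19),R2)
o=env.get_obs(); print(o['time'],o['finger_gap'],o['ee_pos'],o['tool_rot'],o['wrist_force'])
cv2.imwrite("pics/w3.png",eyes.grab_frame("wrist"));cv2.imwrite("pics/s3.png",eyes.grab_frame("scene"))
E
```

```text
0.1593
False [ 0.5818 -0.041   0.229 ]
False 0.023702578691566965 [ 0.5816 -0.0409  0.2286] [-3.1415 -0.0004 -0.0871] [-0.8297  1.3366  2.6916]
7.4667 0.023791404021057522 [ 0.7958  0.3339 -3.0172]
8.8 0.02363409634038332 [ 0.4203 -0.0549  0.3493] [-3.1415 -0.0001 -1.5015] [ 0.0265 -0.0119 -2.5902]
```

View pics/w3.png

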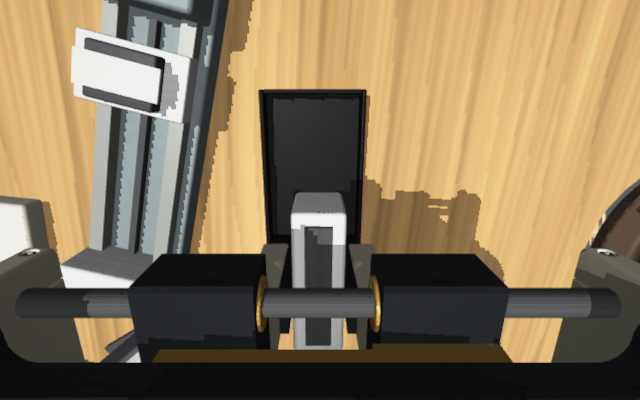

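The guide is held at (318,270), its long side parallel to the tray walls (265 and 365) and about centred between them. I'll lower it until it touches.

Run:
```python
from h import *
np.set_printoptions(precision=4,suppress=True)
env.line_to(dn(.42,-.055,.045),vel=.12)
print(env.line_to(dn(.42,-.055,.0235),vel=.03,contact_N=5)); o=env.get_obs(); print(o['time'],o['ee_pos'][2]-PZ,o['wrist_force'],o['finger_gap'])
jaws.command_gripper(.034); o=env.get_obs(); print(o['finger_gap'],o['wrist_force'])
env.line_to(dn(.42,-.055,.20),vel=.15)
# view from afar
o=env.get_obs(); print(o['time'],o['wrist_force'])
cv2.imwrite("pics/w4.png",eyes.grab_frame("wrist"));im=eyes.grab_frame("scene");cv2.imwrite("pics/s4.png",im);cv2.imwrite("pics/s4z.png",cv2.resize(im[140:260,230:380],None,fx=4,fy=4,interpolation=cv2.INTER_CUBIC))
```

```text
True
10.825 0.027706505233650064 [ 0.7093 -1.0093  0.19  ] 0.02392618707230567
0.03410357757752828 [-0.1174  0.0212  0.6661]
12.5917 [ 0.1674 -0.3522 -0.7295]
```

View pics/w4.png

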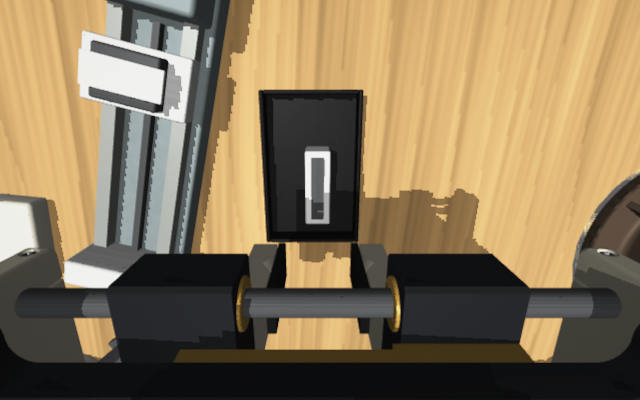

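View pics/s4z.png

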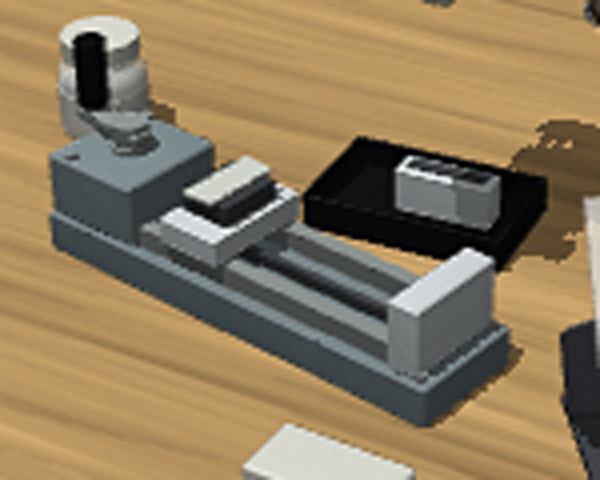

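The guide lies upright at about (318,185) in w4, inside the tray and let go. Next is the crank. Axis (0.5515,-0.2315), handle measured 40.0 mm from it, so the angle is about 1.70 rad.

Run:
```python
from h import *
np.set_printoptions(precision=4,suppress=True)
R=[np.pi,0,np.radians(-60)]
A=np.array([.5515,-.2315]); H=np.array([.5395,-.2697])
jaws.command_gripper(.05)
env.reach(dn(*H,.20),R)
print(env.line_to(dn(*H,.122),vel=.1,contact_N=8)); o=env.get_obs(); print(o['time'],o['ee_pos'],o['joints'][5])
jaws.command_gripper(0,20); o=env.get_obs(); print(o['time'],o['finger_gap'],o['wrist_force'])
a0=np.arctan2(*(H-A)[::-1])
for k in range(1,5):
    a=a0-k*2*np.pi/20
    env.line_to(dn(*(A+.04*np.array([np.cos(a),np.sin(a)])),.122),vel=.1)
    o=env.get_obs(); print(o['time'],o['ee_pos'][:2],o['wrist_force'],o['finger_gap'])
cv2.imwrite("pics/s5.png",cv2.resize(eyes.grab_frame("scene")[140:260,230:380],None,fx=4,fy=4,interpolation=cv2.INTER_CUBIC))
```

```text
False
15.1417 [ 0.5399 -0.2697  0.282 ] 0.663520350317517
15.7167 0.021789856084286522 [0.2214 0.3428 2.2656]
15.9917 [ 0.5282 -0.2638] [0.6413 2.8874 2.2669] 0.02142122239909233
16.2667 [ 0.5196 -0.2551] [0.8509 3.3059 2.142 ] 0.021682865634803258
16.5417 [ 0.514 -0.244] [2.6023 1.9391 1.2383] 0.021190198900073006
16.8167 [ 0.512  -0.2317] [ 3.2931  1.1504 -0.0531] 0.021803639913624644
```

View pics/s5.png

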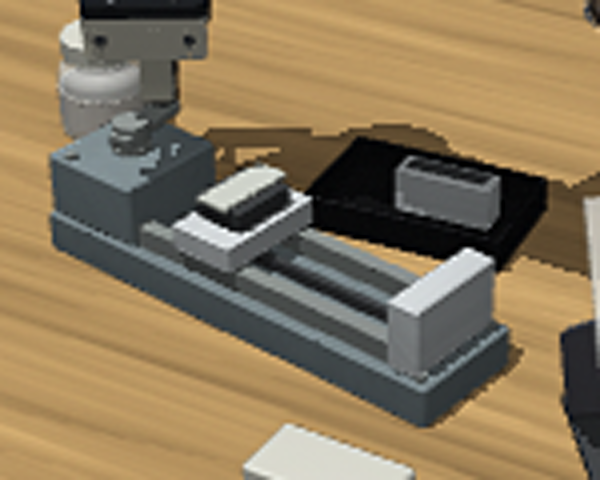

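The carriage has moved towards the stop and forces are low, so I'll keep winding.

Run:
```python
from h import *
np.set_printoptions(precision=4,suppress=True)
A=np.array([.5515,-.2315]); H=np.array([.5395,-.2697])
a0=np.arctan2(*(H-A)[::-1]); mx=0
for k in np.arange(5,48.1):
    a=a0-k*2*np.pi/20
    c=env.line_to(dn(*(A+.04*np.array([np.cos(a),np.sin(a)])),.122),vel=.1,contact_N=None if k<44 else 12)
    o=env.get_obs(); mx=max(mx,np.linalg.norm(o['wrist_force']))
    if k>41 or k%8==0: print(k,o['time'],o['ee_pos'][:2],o['wrist_force'],mx,c)
    if c: break
    if k<44 and mx>30: print("STOP");break
p=o['ee_pos'][:2]-A; print("angle crank", (a0-np.arctan2(p[1],p[0]))%(2*np.pi)+1.70+4*np.pi)
cv2.imwrite("pics/s6.png",cv2.resize(eyes.grab_frame("scene")[140:260,230:380],None,fx=4,fy=4,interpolation=cv2.INTER_CUBIC))
```

```text
8.0 17.9667 [ 0.5386 -0.1938] [ 1.261  -2.9904  2.9924] 5.10935368925608 False
16.0 20.1667 [ 0.5838 -0.2554] [ 4.3686 -4.3805  3.629 ] 7.326318528198199 False
24.0 22.3667 [ 0.5119 -0.2314] [5.1652 0.6988 3.04  ] 7.478994014088486 False
32.0 24.5667 [ 0.5839 -0.2076] [4.4533 1.501  5.0517] 7.478994014088486 False
40.0 26.7667 [ 0.538  -0.2693] [-0.5888  1.9003  7.7294] 8.597894053573928 False
42.0 27.3167 [ 0.5189 -0.2544] [3.0628 3.0911 4.9566] 8.597894053573928 False
43.0 27.5917 [ 0.5135 -0.2434] [5.9961 2.7344 3.6865] 8.597894053573928 False
44.0 27.8667 [ 0.5118 -0.2312] [6.6264 0.6912 2.0075] 8.597894053573928 False
45.0 28.1417 [ 0.5137 -0.2191] [ 6.13   -0.0733  2.2359] 8.597894053573928 False
46.0 28.4167 [ 0.519  -0.2085] [ 3.8802 -3.2542  3.1153] 8.597894053573928 False
47.0 28.625 [ 0.5204 -0.202 ] [-11.9732  -3.9511  11.9262] 17.3551495811583 True
angle crank 16.291976789055628
```

View pics/s6.png

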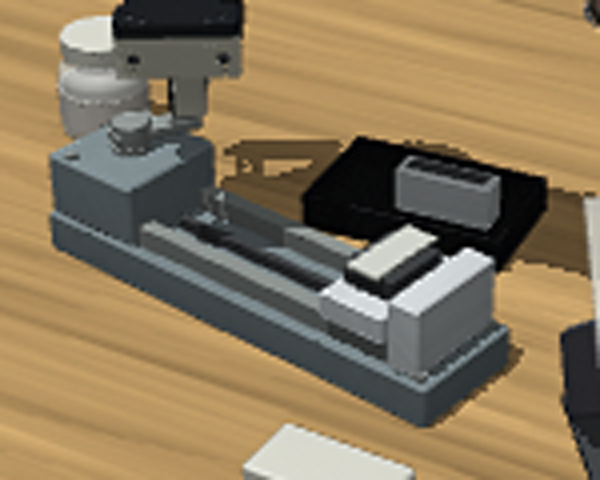

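The crank met its stop with a 12 N force jump and the carriage touches the end stop in s6. I'll release, raise and look at the switch.

Run:
```python
from h import *
import pickle
np.set_printoptions(precision=4,suppress=True)
jaws.command_gripper(.05); 
p=env.get_obs()['ee_pos']; env.line_to([p[0],p[1],.25+PZ],vel=.2)
P=pickle.load(open("obs.pkl","rb"))
c=cam("wrist",P["w1"])
f=lambda L:[(260+x/3.3,y/3.3) for x,y in L]
q=px2z(c,f([(285,503),(500,348)]),.048)
print(q,np.linalg.norm(q[0]-q[1])); d=q[0]-q[1]
yaw=np.arctan2(d[1],d[0])-np.pi/2; print("pod yaw",np.degrees(yaw))
n=np.array([np.cos(yaw),np.sin(yaw),0])
ax=q.mean(0)+.0433*n; ax[2]=.082; print("axis base",ax)
s=np.radians(38); z=-np.sin(s)*n+np.array([0,0,np.cos(s)])
print("key_grip",ax+.034*z, "wing top", ax+.046*z)
up=np.cos(s)*n+np.array([0,0,np.sin(s)])
lat=np.array([-n[1],n[0],0])
print("pred wing-top ends px", [( (u-260)*3.3, v*3.3) for u,v in proj(c,[ax+.046*z+.021*up,ax+.046*z-.021*up])])
print("pred panel up corners",[( (u-260)*3.3, v*3.3) for u,v in proj(c,[ax+.055*up+.045*lat,ax+.055*up-.045*lat])])
print("pred shield top",[( (u-260)*3.3, v*3.3) for u,v in proj(c,[ax+.051*up+.045*lat+.068*z,ax+.051*up-.045*lat+.068*z])])
print("top px",proj(cam("top"),[ax,ax+.046*z]),"spray?")
print(env.get_obs()['time'])
```

```text
[[0.5251 0.1689 0.048 ]
 [0.5749 0.1013 0.048 ]] 0.08401420659658917
pod yaw 36.407266457751206
axis base [0.5849 0.1608 0.082 ]
key_grip [0.568  0.1484 0.1088] wing top [0.5621 0.144  0.1182]
pred wing-top ends px [(np.float64(379.5427471406475), np.float64(352.9837291823885)), (np.float64(429.61733892960586), np.float64(450.50941493477734))]
pred panel up corners [(np.float64(104.16322411210767), np.float64(279.3713313904332)), (np.float64(399.33533329632), np.float64(44.89127656958607))]
pred shield top [(np.float64(211.19454643734468), np.float64(444.2871787170536)), (np.float64(563.8534029713263), np.float64(182.03274552608616))]
top px [[257.0077 192.0674]
 [261.1082 199.1372]] spray?
30.175
```

The key-pod model predicts the shield corners and wing tip within about 2 px of the picture (at native scale). I'll check IK over the twist range.

```bash
cat >> h.py <<'E'
YAW=np.radians(36.4); S=np.radians(38)
n=np.array([np.cos(YAW),np.sin(YAW),0]);lat=np.array([-n[1],n[0],0])
zp=-np.sin(S)*n+np.array([0,0,np.cos(S)]); up=np.cos(S)*n+np.array([0,0,np.sin(S)])
AX=np.array([.5849,.1608,.082])
def keyR(th=0,flip=False):
    R=np.c_[up,-lat,-zp]   # tool x up slope, z into panel, y = z x x
    assert abs(np.linalg.det(R)-1)<1e-6
    return (Ro.from_matrix(R)*Ro.from_euler('z',th+(np.pi if flip else 0))).as_euler('xyz')
def keyP(off): return AX+(off+PZ)*zp
E
python3 - <<'E'
from h import *
np.set_printoptions(precision=3,suppress=True)
for fl in (0,1):
  for off in (.034,.14):
    for th in (-.1,0,.7,1.4):
        print(fl,off,th,kin.solve_ik(keyP(off),keyR(th,fl)))
print(env.get_obs()['joints'])
E
```

```text
0 0.034 -0.1 [ 0.454  0.165 -0.595 -0.622 -0.191  2.428]
0 0.034 0 [ 0.454  0.165 -0.595 -0.622 -0.191  2.328]
0 0.034 0.7 [ 0.454  0.165 -0.595 -0.622 -0.191  1.628]
0 0.034 1.4 [ 0.454  0.165 -0.595 -0.622 -0.191  0.928]
0 0.14 -0.1 [ 0.512 -0.089 -0.737 -0.284 -0.274  2.042]
0 0.14 0 [ 0.512 -0.089 -0.737 -0.284 -0.274  1.942]
0 0.14 0.7 [ 0.512 -0.089 -0.737 -0.284 -0.274  1.242]
0 0.14 1.4 [ 0.512 -0.089 -0.737 -0.284 -0.274  0.542]
1 0.034 -0.1 [ 0.454  0.165 -0.595 -0.622 -0.191 -0.714]
1 0.034 0 [ 0.454  0.165 -0.595 -0.622 -0.191 -0.814]
1 0.034 0.7 [ 0.454  0.165 -0.595 -0.622 -0.191 -1.514]
1 0.034 1.4 [ 0.454  0.165 -0.595 -0.622 -0.191 -2.214]
1 0.14 -0.1 [ 0.512 -0.089 -0.737 -0.284 -0.274 -1.099]
1 0.14 0 [ 0.512 -0.089 -0.737 -0.284 -0.274 -1.199]
1 0.14 0.7 [ 0.512 -0.089 -0.737 -0.284 -0.274 -1.899]
1 0.14 1.4 [ 0.512 -0.089 -0.737 -0.284 -0.274 -2.599]
[-0.017  0.173 -0.235  0.003 -1.176  0.539]
```

Run:
```python
from h import *
import pickle
np.set_printoptions(precision=4,suppress=True)
jaws.command_gripper(.06)
env.reach(keyP(.14),keyR(0,1))
o=env.get_obs(); print(o['time'],o['ee_pos'],o['tool_rot'],keyP(.14))
cv2.imwrite("pics/w7.png",eyes.grab_frame("wrist"))
P=pickle.load(open("obs.pkl","rb"));P['w7']=o;pickle.dump(P,open("obs.pkl","wb"))
c=cam("wrist",o); print(proj(c,[AX+.046*zp+.021*up,AX+.046*zp-.021*up,AX+.046*zp,AX-.055*up+.045*lat,AX-.055*up-.045*lat,AX+.068*zp+.051*up]))
```

```text
32.175 [0.4369 0.0515 0.3182] [-3.1405  0.6634 -2.5049] [0.4366 0.0515 0.3179]
[[318.1408 236.9874]
 [318.2666 184.239 ]
 [318.2021 211.287 ]
 [372.0962 131.1704]
 [264.4482 130.9636]
 [318.0847 286.5895]]
```

View pics/w7.png

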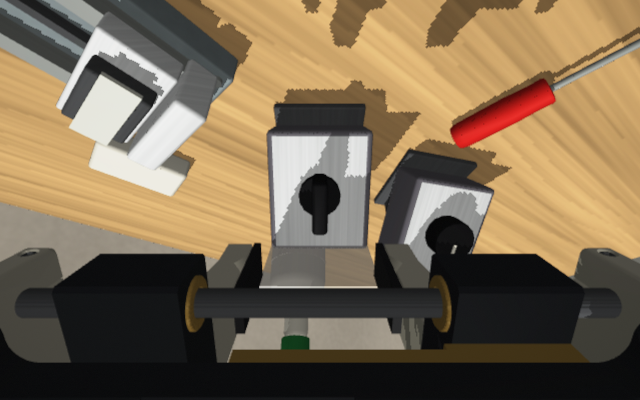

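The wing shows at (320,185) to (320,234) against a prediction of (318,184) to (318,237), centred between the fingers. Going in along the axis.

Run:
```python
from h import *
np.set_printoptions(precision=4,suppress=True)
jaws.command_gripper(.04)
print(env.line_to(keyP(.034),vel=.08,contact_N=8)); o=env.get_obs(); print(o['time'],o['ee_pos'],keyP(.034),o['wrist_force'])
jaws.command_gripper(0,45); o=env.get_obs(); print(o['time'],o['finger_gap'],o['wrist_force'],o['joints'])
```

```text
False
34.3 [0.489  0.0901 0.2346] [0.4891 0.0902 0.2343] [ 0.5623 -0.3853 -0.2048]
34.875 0.011511786227215654 [-4.3351  2.5908  4.2059] [ 0.4552  0.1643 -0.5946 -0.6231 -0.1923 -0.814 ]
```

Run:
```python
from h import *
np.set_printoptions(precision=3,suppress=True)
q0=np.array(env.get_obs()['joints']); zt=-zp
def show(th):
    o=env.get_obs(); print(th,round(o['time'],2),o['joints'][5]-q0[5],o['wrist_force'],"Mz",np.dot(o['moment'],zt),o['finger_gap'])
    return o
for th in (.2,.4,.6,.8,1.0,1.1,1.2,1.28,1.33):
    q=q0.copy();q[5]-=th;env.move_j(q);o=show(th)
    if np.linalg.norm(o['wrist_force'])>40: print("hi");break
cv2.imwrite("pics/w8.png",eyes.grab_frame("wrist"))
env.dwell(.9);show(th)
cv2.imwrite("pics/s8.png",cv2.resize(eyes.grab_frame("scene")[170:300,350:510],None,fx=4,fy=4,interpolation=cv2.INTER_CUBIC))
```

```text
0.2 35.18 -0.19575390702359186 [ 0.622 -0.828 -0.894] Mz -0.07336322480760088 0.011857819862491554
0.4 35.49 -0.39304114342618157 [ 2.638 -4.651 -2.044] Mz -0.10393707314455203 0.011824119338972138
0.6 35.8 -0.5943121655142525 [ 3.489 -5.716 -2.671] Mz -0.15307346479626993 0.01192858606735778
0.8 36.11 -0.7942568314085401 [ 4.223 -6.245 -4.583] Mz -0.11183892726804179 0.011425283273039556
1.0 36.42 -0.9942577101373113 [ 5.124 -8.173 -4.697] Mz -0.22324272215358687 0.011273206353342698
1.1 36.67 -1.0941759774621043 [ 5.249 -8.395 -4.221] Mz -0.19872753647868735 0.011549121894503144
1.2 36.92 -1.1941853190425908 [ 5.22  -8.689 -5.312] Mz -0.2755706037220982 0.011883009481447555
1.28 37.17 -1.2734424211891644 [ 5.212 -9.555 -5.175] Mz -0.6475160094101495 0.011955118516818524
1.33 37.42 -1.3226492188805972 [ 5.378 -9.197 -5.712] Mz -1.1338014879988751 0.012398463540253448
1.33 38.37 -1.3222848635826192 [ 4.963 -9.7   -4.463] Mz -1.1316182896541391 0.012114829002383752
```

View pics/w8.png

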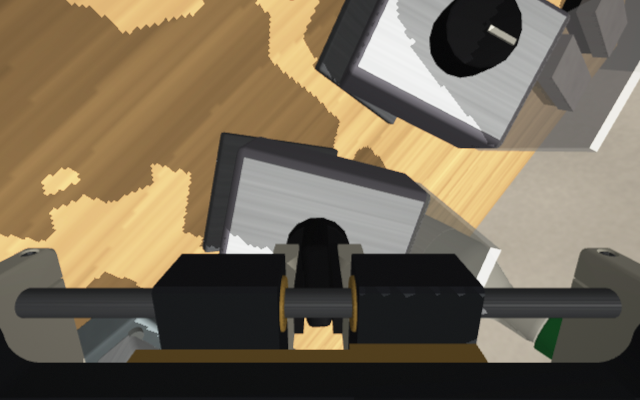

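View pics/s8.png

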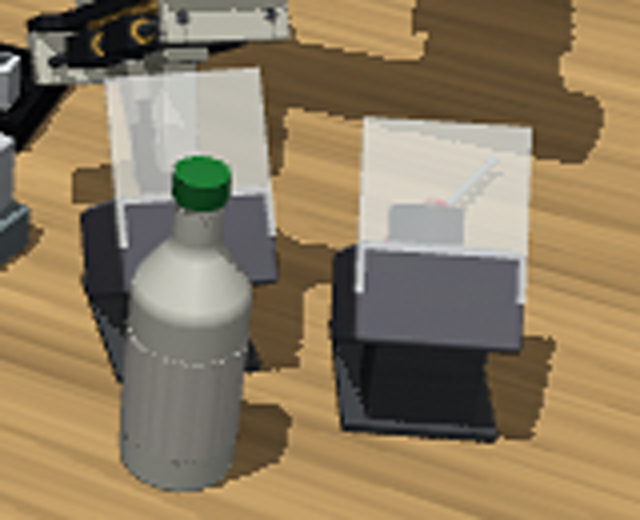

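The moment rose steeply past 1.25 rad, so the switch is on its stop, and it has been held there over 1 s with the wing still square between the pads. Next I'll lead it back, release, retreat and check everything.

Run:
```python
from h import *
np.set_printoptions(precision=3,suppress=True)
q=np.array(env.get_obs()['joints'])
q[5]+=.64;env.move_j(q);q[5]+=.64;env.move_j(q)
q[5]=-.814;env.move_j(q)
jaws.command_gripper(.04)
env.dwell(.2)
env.line_to(keyP(.15),keyR(0,1),vel=.15)
o=env.get_obs();print(o['time'],o['wrist_force'],o['finger_gap'])
cv2.imwrite("pics/w9.png",eyes.grab_frame("wrist"))
im=eyes.grab_frame("scene");cv2.imwrite("pics/s9.png",cv2.resize(im[130:300,220:500],None,fx=2.8,fy=2.8,interpolation=cv2.INTER_CUBIC))
im=eyes.grab_frame("top");cv2.imwrite("pics/t9.png",cv2.resize(im[120:290,170:460],None,fx=2.7,fy=2.7,interpolation=cv2.INTER_CUBIC))
```

```text
41.825 [-0.506  0.137 -0.409] 0.03986582058460186
```

View pics/w9.png

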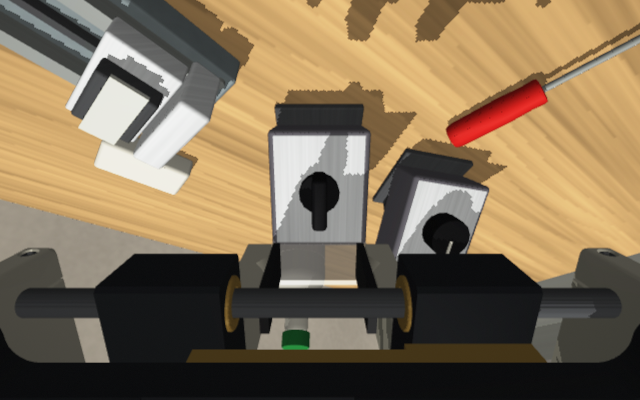

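View pics/s9.png

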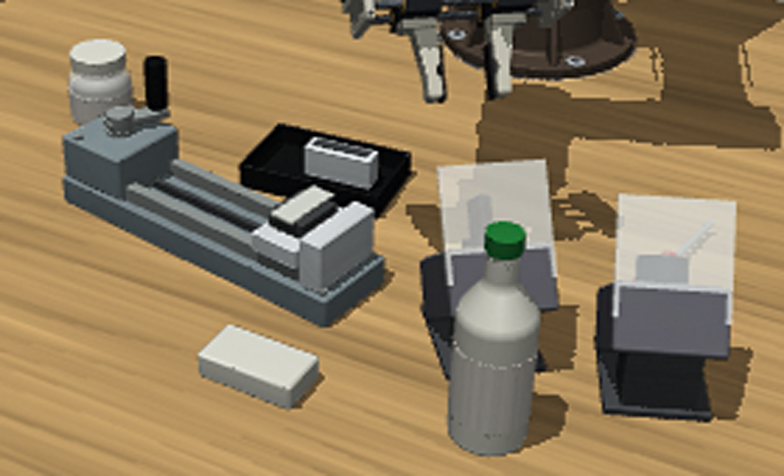

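View pics/t9.png

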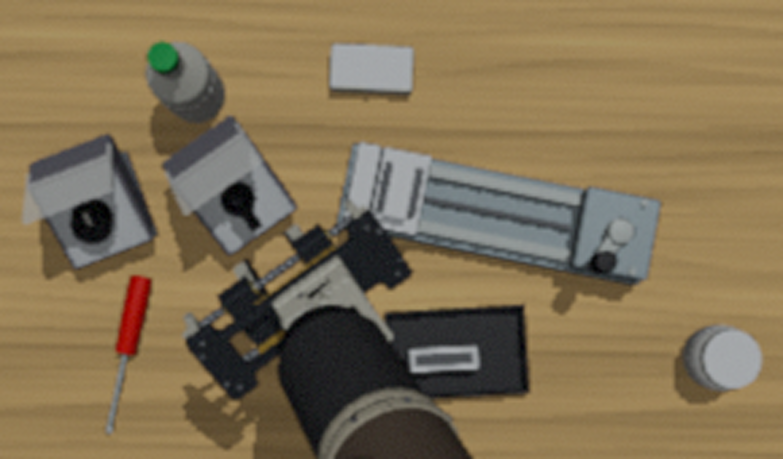

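The switch stands upright again at (319,200) in w9. The top view shows the guide flat in the tray at (443,358), the carriage against the stop at (400,190), and the dial line and bystanders unchanged. I'll check the handle angle and hand in.

Run:
```python
from h import *
c=cam("top");h=px2z(c,(170+603/2.7,120+262/2.7),.144)[0][:2];g=px2z(c,(170+443/2.7,120+358/2.7),.038)[0]
d=h-np.array([.5515,-.2315]);a=np.arctan2(d[1],d[0]);print(h,np.linalg.norm(d),"crank",(np.radians(-10.2)-a)%(2*np.pi)+4*np.pi,"guide",g)
order.hand_in(); print(env.get_obs()['time'])
```

```text
[ 0.51778984 -0.20547862] 0.042585053942811424 crank 16.187319542829353 guide [ 0.42057748 -0.05526201  0.038     ]
the job is handed in; nothing more can be done
the job is handed in; nothing more can be done
```

The job is done and handed in, with the robot clock at about 42 s of the 72 s allowed. The hand-in reports no verdict, so what follows is from my own checks.

- **File guide:** I gripped it off the rails, lowered it into the tray until it touched, and let go. The last top view shows it upright and flat at (0.421, -0.055), which is inside the tray and within 1 mm of where I aimed.
- **Crank and carriage:** I wound the crank clockwise about 2.3 turns until it hit its stop (12 N force jump). The carriage touches the end stop in the pictures. From the top view the handle reads 16.19 rad against the 16.13 rad stop. That reading put the handle 42.6 mm from the axis instead of 40, a top-camera error of about 3 mm.
- **Start switch:** I turned the gripper to 1.33 rad; the moment rose steeply past 1.25 rad, so the switch was on its stop. I held it there for about 1 s, led it back, released it and retreated. The wing is back upright in the last wrist view.
- **Everything else:** The dial line, spray bottle, jar, screwdriver and wax block look unchanged, by eye only. The robot was clear of everything at hand-in, with wrist force under 1 N.

No check failed.

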